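Pass a seed box through the spring stop of a counter display lane

ROBOT

A 7-joint arm with a two-finger parallel gripper is mounted at the origin on the work surface. World frame = base frame: x ahead of the robot, y to its left, z up, the work surface at z = 0. Lengths are in m, angles in rad, forces in N, time in s.
With the tool pointing down it reaches from about 0.4 to 0.85 m from the base axis. Payload 4.5 kg.
Tool frame: the origin (TCP) lies at the very end of the fingers, on their centre line; the grasp point (between the pads) lies 19 mm behind it; z points along the fingers, x is the direction in which the jaws open and shut, and the axes are right-handed (so a half turn about z gives the same grasp; the last joint's range is limited). The gripper opens to 88 mm and grips with 3 to 60 N. Pads are 18 mm wide; open, the fingers measure 123 mm over their backs; the gripper's body (75 mm by 187 mm) begins 45 mm behind the grasp point.
Start: joints at [1.254, 0.689, -0.195, 1.565, 0.157, 0.902, -0.215], TCP at [0.215, -0.587, 0.239] pointing down, gripper open.
Joint ranges: [-3.01, 3.01], [-0.46, 2.08], [-1.47, 1.51], [0.13, 2.56], [-1, 4.14], [0.04, 2.09], [-2.66, 2.66]. Speed limits (rad/s): [2.57, 2.57, 3.14, 3.14, 3.14, 3.14, 3.14].

INTERFACE

Orientations are given as a unit quaternion [x, y, z, w].
In Python, from plant import * gives the robot as it stands.
- The arm moves only by the tool apply_moves, never from a script. Its argument "series" is a list of rows, each an object of numbers: "x", "y", "z": the shift along the tool's x, y, z in units of 80 cm (1.0 is 80 cm); "wx", "wy", "wz": the turn, a rotation vector about the tool's x, y, z in units of pi rad (1.0 is pi rad); "fingers": the opening, from -1 (shut) to 1 (fully open), so that 0 is half open. In form: [{"x": .., "y": .., "z": .., "wx": .., "wy": .., "wz": .., "fingers": ..}, ...]. A call has 1 to 8 rows; each row shifts and turns the pose as measured when the row begins, along the tool's axes as they then stand; what a row does not reach is not made up. A row lasts 1/8 s, in which the tool goes at most 62.5 mm and 10.7 degrees, less where a joint would pass 70% of its speed; a pose out of reach is approached as far as the arm can. A call with a number of a shift or a turn outside -1 to 1 is refused whole. A call with a gripper value outside its range is refused whole. The fingers move at their own pace and stop on an object; "force" is the grip in N (left out, the last holds). Time passes only in rows, so rows that do not move let the fingers close. It gives the time, the measured TCP pose, the force and the opening at its end, in the units of the state.
- get_state(): the state, without advancing time (a new reading comes with each control period).
- snapshot(name): name is "scene" or "top"; returns (picture, depth): 480x640x3 uint8, red, green, blue; 480x640 float32, m along the optical axis (not along the pixel's ray), 0 where there is no reading.
- camera_model(name): a dict with "camera_matrix" (3x3 intrinsics, pixels), "world_from_camera" (4x4, takes a point from camera to world coordinates). Camera axes: x right, y up, looking along -z (the intrinsics and any distortion apply to the point x, -y, -z); pixel columns grow to the right and rows downward; lengths in m; the calibration is good to about 2 mm. A picture is of the moment at which its call begins. camera_model takes no time and is no camera call.
- finish_job(): hands the job in, once; it reports no verdict.
The state is a dict: "clock": time; "q": joint angles; "qd": joint speeds; "joint_torque": joint torques, N m; "tool_pos": TCP position; "eef_rot": TCP orientation; "contact_force": force on the tool from outside, world axes, zero at the start; "moment": the same for the moment, N m; "opening": opening from 0.0 (shut) to 1.0 (fully open).
Only numpy, scipy, OpenCV 4.12 (cv2) and the standard library are available. Lean on these libraries where they do the work, as an engineer would, in place of code of your own. Each camera call takes 0.05 s, during which the arm holds its last target. There are 200 camera calls.

TASK

Bring the orange-banded seed box forward in the green display lane: with the fingertips hold the yellow spring plate down so that its two red stop pins sink, and keep it down while you push the box along the lane until it is wholly past the pins. Then let the plate spring back up, so that the pins stand behind the box, and move clear. Only press and push - never lift or tip the box - and leave the other things on the counter where they are.

Things in the scene. Friction and masses are not known exactly. Their poses are not given: they have to be found in the camera images.
- lane: Fixed green lane, 270 x 104 mm. Origin: centre line at counter level (z=0) under the pin line; x = push direction, z up. Runs x -160 (open) to +105 mm (end lip, 50 high). Side fences: inner faces y +-48, tops z 50 mm. Aluminium decks, top z 32 mm, cover |y| 30 to 48; the box slides on them. In the 60 mm wide gap between them lies the yellow spring plate. Loose box starts behind the pins.
- press_plate (a joint): Yellow spring plate rigidly joined to two red stop pins; moves straight down only. Value: m pressed, 0 (up) to 0.014 (bottom stop); springs back when let go; net 3 N to start, 6.5 N at bottom. Pins 8 x 8 mm at lane x 0, y +-39, top z 41 mm at rest, 9 mm above the decks: they stop the box unless the plate is down over 9 mm. A finger on the plate passes between the pins.
- plate_top (a point): Point on the spring plate's top face on the lane's centre line at the pin line; z 29 mm at rest, 15 at the bottom; moves with the plate; axes as the lane's. The plate spans lane x -155 to +60, y -27 to +27 mm, runs under the box without touching it and can be pressed anywhere along it; black ribs mark its open end behind the box. A fingertip can slide along it while pressing.
- seed_box: Loose white carton, orange band round its foot, green panel on top; 60 mm along its x (along the lane), 90 wide, 40 high; 0.2 to 0.42 kg. Origin: centre of its underside, z 32 mm on the decks. Starts with its origin at lane x -58 to -40 mm, behind the pins; wholly past them when beyond +34 mm; against the end lip at +75 mm.
- spare_box: Bystander, leave alone: loose carton of the same size, with a blue band and a red panel, standing on the counter on the robot's side of the lane. Origin: centre of its underside.
- tin: Bystander, leave alone: round green and steel tin, 64 mm across, 60 mm high, on the counter on the far side of the lane. Origin: centre of its underside.
- tape: Bystander, leave alone: roll of amber tape lying flat, 84 mm across, 45 mm high, on the far side of the lane. Origin: centre of its underside.
- jar: Bystander, leave alone: small jar with a red cap, 52 mm across, 68 mm high, on the far side of the lane. Origin: centre of its underside.
Not all that is in view belongs to the job. Leave any purple or turquoise look-alike of the seed_box alone.

How it is judged:
By the outcome, as a careful person would: the job done as asked, in the order asked, and still so for the second after the job is handed in, with the robot touching nothing.
It also fails if it takes over 42 s, if anything falls off the work surface, if the arm or the gripper's body presses on something with over 40 N, if the wrist force passes 120 N, or if a joint passes its speed limit or range.

## Working session

There is one attempt and no reset: what is moved stays moved. The work goes in short steps, Python scripts to look and compute and a tool call to move; the robot and the scene stay as the last step left them, time stands still between calls to the robot, and variables do not carry over. Pictures are saved under pics/ and viewed, about 8 in all and at most 12, crops included, and the job is handed in when it is done.

Besides the shell and the picture viewer there is one more tool, called after "Emit:" as name(argument=value, ...) on one line, values as JSON. apply_moves: Moves the arm, as the interface text tells. Its arguments: {"type":"object","properties":{"series":{"type":"array","items":{"type":"object","properties":{"x":{"type":"number"},"y":{"type":"number"},"z":{"type":"number"},"wx":{"type":"number"},"wy":{"type":"number"},"wz":{"type":"number"},"fingers":{"type":"number"}}}},"force":{"type":"number"}},"required":["series"]}

```bash
ls; mkdir -p pics
cat > h.py <<'E'
from plant import *
import numpy as np, cv2
def save(n,p): cv2.imwrite('pics/'+n+'.png', p[:,:,::-1])
def pts(name,dep):
    m=camera_model(name);K=np.array(m['camera_matrix']);T=np.array(m['world_from_camera'])
    v,u=np.mgrid[0:480,0:640]
    c=np.stack([(u-K[0,2])/K[0,0]*dep,-(v-K[1,2])/K[1,1]*dep,-dep],-1)
    return c@T[:3,:3].T+T[:3,3]
def pix(name,P):
    m=camera_model(name);K=np.array(m['camera_matrix']);T=np.array(m['world_from_camera'])
    c=(np.atleast_2d(P)-T[:3,3])@T[:3,:3]
    return np.stack([K[0,2]+K[0,0]*c[:,0]/-c[:,2],K[1,2]-K[1,1]*c[:,1]/-c[:,2]],-1)
E
python3 - <<'E'
from h import *
print(get_state())
out=[]
for n in('scene','top'):
    p,d=snapshot(n);save(n+'0',p);np.savez(n+'0',p=p,d=d);print({k:np.round(v,3).tolist() if not isinstance(v,str) else v for k,v in camera_model(n).items()})
E
```

```text
pics
{'clock': 0.0, 'q': array([ 1.25379671,  0.68997289, -0.19451989,  1.56630916,  0.15732144,
        0.90253554, -0.21506956]), 'qd': array([-0.00170254, -0.00071265, -0.00147058,  0.00063484, -0.00030826,
        0.00191305,  0.00085222]), 'joint_torque': array([-2.66857014e-04, -5.27568233e+01, -1.26687806e+00, -1.53431547e+01,
       -5.25578996e-02,  6.45145090e-03,  1.60375153e-04]), 'tool_pos': array([ 0.21451525, -0.58636765,  0.23792643]), 'eef_rot': array([ 8.19685399e-01, -5.72813240e-01, -7.90810740e-04, -4.60723073e-04]), 'contact_force': array([ 0.09979377, -0.14838126,  0.00678978]), 'moment': array([ 0.03249856,  0.07719445, -0.004581  ]), 'opening': 1.002198517783372}
{'camera_matrix': [[496.29, 0.0, 325.612], [0.0, 496.29, 233.829], [0.0, 0.0, 1.0]], 'world_from_camera': [[0.259, -0.752, 0.607, 1.161], [0.966, 0.207, -0.156, -0.153], [-0.009, 0.626, 0.78, 0.787], [0.0, 0.0, 0.0, 1.0]]}
{'camera_matrix': [[448.71, 0.0, 322.318], [0.0, 448.71, 235.624], [0.0, 0.0, 1.0]], 'world_from_camera': [[-0.011, 0.99, -0.141, 0.469], [-1.0, -0.008, 0.027, 0.007], [0.025, 0.142, 0.99, 0.754], [0.0, 0.0, 0.0, 1.0]]}
```

View pics/scene0.png

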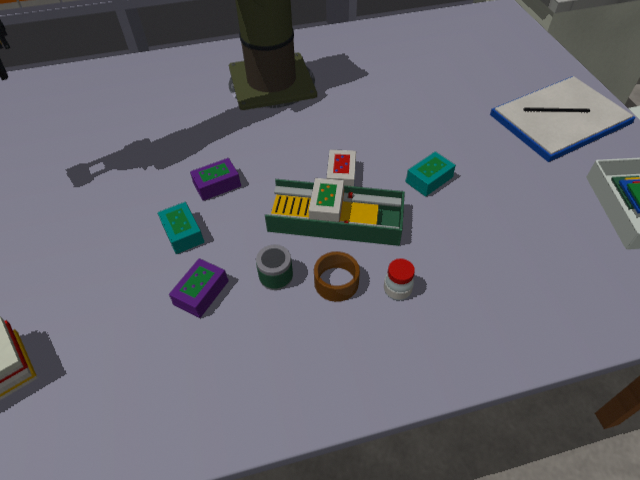

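View pics/top0.png

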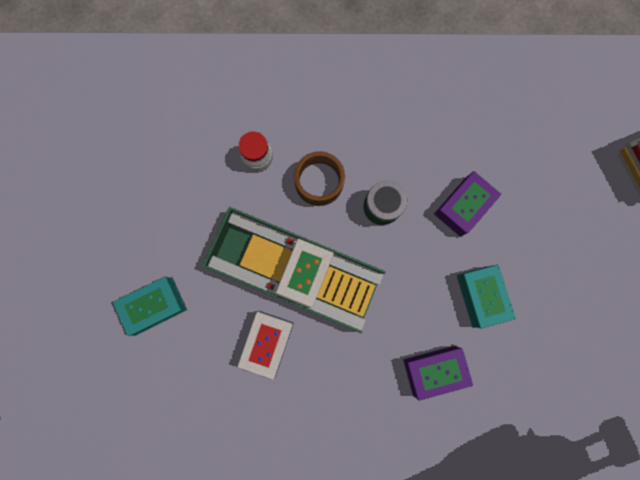

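The top view shows the lane with its ribs (open end) at about (350,292) and its end lip at about (225,240). The push therefore goes left in the picture, roughly world +y.

Candidates for the seed box:
- White box with a green panel in the lane at (306,272): chosen.
- Spare box with a red panel at (265,345).
- Purple look-alikes at (469,203) and (440,373).
- Turquoise look-alikes at (149,305) and (488,296).

Next I measure the lane and check this choice in a close crop.

```bash
cat >> h.py <<'E'
def ray(name,uv,z):
    m=camera_model(name);K=np.array(m['camera_matrix']);T=np.array(m['world_from_camera'])
    uv=np.atleast_2d(uv).astype(float)
    c=np.stack([(uv[:,0]-K[0,2])/K[0,0],-(uv[:,1]-K[1,2])/K[1,1],-np.ones(len(uv))],-1)@T[:3,:3].T
    return T[:3,3]+c*((z-T[2,3])/c[:,2])[:,None]
E
python3 - <<'E'
from h import *
for n,roi in(('top',(190,190,400,345)),('scene',(250,140,420,250))):
    f=np.load(n+'0.npz');p,d=f['p'],f['d'];W=pts(n,d)
    hsv=cv2.cvtColor(p,cv2.COLOR_RGB2HSV);H,S,V=[hsv[...,i].astype(int) for i in range(3)]
    R=np.zeros(H.shape,bool);R[roi[1]:roi[3],roi[0]:roi[2]]=1
    yel=R&(H>17)&(H<32)&(S>150)&(V>100)
    red=R&((H<6)|(H>174))&(S>150)&(V>50)&(d>0)
    wht=R&(S<60)&(W[...,2]>.06)&(d>0)
    print(n,'yel z',np.median(W[yel][:,2]))
    v,u=np.nonzero(yel); r=cv2.minAreaRect(ray(n,np.c_[u,v],.029)[:,:2].astype(np.float32)*1000);print('plate',r)
    k,l,s,c=cv2.connectedComponentsWithStats(red.astype(np.uint8))
    for i in range(1,k):
        if s[i,4]>4: print('red',s[i],c[i],ray(n,c[i],.039).round(4),W[l==i].mean(0).round(4))
    gp=R&(H>40)&(H<80)&(S>100)&(W[...,2]>.065);top=(wht|gp).astype(np.uint8)
    v,u=np.nonzero(top);print('box top z',np.median(W[top>0][:,2]),cv2.minAreaRect(ray(n,np.c_[u,v],.072)[:,:2].astype(np.float32)*1000))
    g=R&(H>40)&(H<90)&(S>80)&(d>0)&(W[...,2]<.06)
    v,u=np.nonzero(g&(abs(W[...,2]-.05)<.006));print('fence',len(u),cv2.minAreaRect(ray(n,np.c_[u,v],.05)[:,:2].astype(np.float32)*1000))
t=np.load('top0.npz')['p'][190:350,190:400];s=np.load('scene0.npz')['p'][130:250,250:420]
save('crop',np.hstack([cv2.resize(t,(420,320)),cv2.resize(s,(380,320))]))
E
```

```text
top yel z 0.028955354157361224
plate ((509.2503967285156, 12.784912109375), (214.78457641601562, 54.69619369506836), 66.80630493164062)
red [287 239   6   5  22] [289.31818182 240.86363636] [[0.5632 0.0405 0.039 ]] [0.563  0.0404 0.0404]
red [267 284   6   5  20] [269.75 285.8 ] [[0.4918 0.0715 0.039 ]] [0.4917 0.0713 0.0408]
red [255 325  26  20 307] [267.07166124 335.27687296] [[0.4153 0.0752 0.039 ]] [0.4154 0.0751 0.0404]
box top z 0.07168829637320423 ((541.2636108398438, 4.4754638671875), (160.48118591308594, 301.3459777832031), 9.128166198730469)
fence 671 ((555.189453125, 17.55517578125), (266.76092529296875, 183.22471618652344), 66.77037048339844)
scene yel z 0.02988476610018509
plate ((487.5852355957031, 21.41236114501953), (214.02633666992188, 94.17818450927734), 66.82987213134766)
red [333 155  17  18 232] [341.50862069 163.54741379] [[0.3978 0.0807 0.039 ]] [0.4    0.08   0.0413]
red [349 192   4   6  19] [350.10526316 194.42105263] [[0.4911 0.0721 0.039 ]] [0.4914 0.072  0.0393]
red [345 221   3   2   6] [346.  221.5] [[0.5591 0.0431 0.039 ]] [0.5613 0.0424 0.0417]
box top z 0.07269308660211204 ((540.683837890625, -5.955726623535156), (238.95278930664062, 167.05429077148438), 86.08724212646484)
fence 714 ((484.19671630859375, 63.32648468017578), (296.6117858886719, 196.4232940673828), 66.90779113769531)
```

View pics/crop.png

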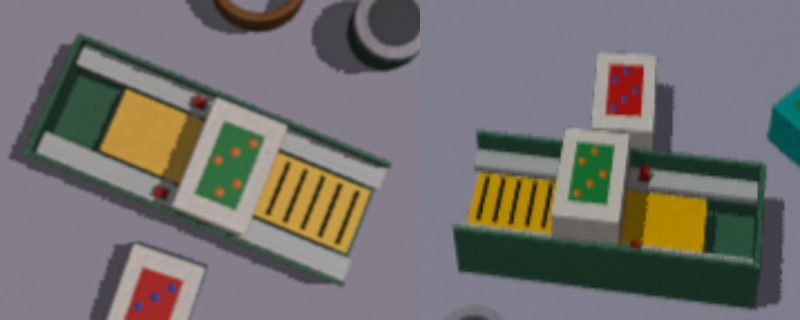

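The crop confirms it: a white carton with a green panel and orange dots in the lane, and the ribs behind it. The pins are 77.8 mm apart (78 expected) and the plate measures 215 x 55 mm. That puts the lane origin at about (0.528, 0.056), with its x axis at 66.8°. I'm setting out now.

Emit:
apply_moves(series=[{"x": -0.051, "y": -0.054, "fingers": -1}, {"x": -0.051, "y": -0.054, "fingers": -1}, {"x": -0.051, "y": -0.054, "fingers": -1}, {"x": -0.051, "y": -0.054, "fingers": -1}, {"x": -0.051, "y": -0.054, "fingers": -1}, {"x": -0.051, "y": -0.054, "fingers": -1}, {"x": -0.051, "y": -0.054, "fingers": -1}, {"x": -0.051, "y": -0.054, "fingers": -1}], force=20)

```text
schema error: expected keys x, y, z, wx, wy, wz, fingers
```

Emit:
apply_moves(series=[{"wz": -0.055, "fingers": -1}, {"wz": -0.055, "fingers": -1}, {"wz": -0.055, "fingers": -1}, {"wz": -0.055, "fingers": -1}, {"wz": -0.04, "fingers": -1}, {"fingers": -1}])

```text
schema error: expected keys x, y, z, wx, wy, wz, fingers
```

```bash
cat >> h.py <<'E'
from scipy.spatial.transform import Rotation as Ro
O=np.array([.528,.056]);psi=np.radians(66.8);LX=np.array([np.cos(psi),np.sin(psi)]);LY=np.array([-LX[1],LX[0]])
def lane(P): P=np.asarray(P)[...,:2]-O; return np.stack([P@LX,P@LY],-1)*1000
def rel(lx,ly,z):
    s=get_state();R=Ro.from_quat(s['eef_rot']);M=R.as_matrix()
    t=np.r_[O+(lx*LX+ly*LY)/1000,z/1000]
    Rd=np.c_[np.r_[-LY,0],np.r_[-LX,0],[0,0,-1]]
    print('t',s['clock'],'lane',lane(s['tool_pos']).round(1),'z',s['tool_pos'][2].round(4),'F',s['contact_force'].round(1),'open',round(s['opening'],2))
    print('units xyz',(M.T@(t-s['tool_pos'])/.8).round(4),'w',((R.inv()*Ro.from_matrix(Rd)).as_rotvec()/np.pi).round(4))
E
python3 - <<'E'
from h import *
rel(-118,0,80)
f=np.load('top0.npz');p,d=f['p'],f['d'];W=pts('top',d);L=lane(W)
m=(W[...,2]>.066)&(W[...,2]<.078)&(abs(L[...,0]+45)<70)&(abs(L[...,1])<60)
v,u=np.nonzero(m);q=lane(ray('top',np.c_[u,v],.072));print(cv2.minAreaRect(q.astype(np.float32)),q.min(0),q.max(0))
E
```

```text
t 0.1 lane [-713.9   35. ] z 0.238 F [ 0.6  0.6 -0.1] open 1.0
units xyz [-0.5117 -0.5428  0.1983] w [-2.000e-04  5.000e-04 -2.594e-01]
((-43.84585952758789, 0.015125274658203125), (59.79909896850586, 89.42637634277344), 0.8670446276664734) [-74.14891659 -44.93460849] [-13.42868559  45.08040238]
```

The box top measures 59.8 x 89.4 mm, centred at lane x -44, y 0, which matches the given size. Each row needs all seven keys, so I'm sending the moves again.

Emit:
apply_moves(series=[{"x": -0.051, "y": -0.054, "z": 0, "wx": 0, "wy": 0, "wz": 0, "fingers": -1}, {"x": -0.051, "y": -0.054, "z": 0, "wx": 0, "wy": 0, "wz": 0, "fingers": -1}, {"x": -0.051, "y": -0.054, "z": 0, "wx": 0, "wy": 0, "wz": 0, "fingers": -1}, {"x": -0.051, "y": -0.054, "z": 0, "wx": 0, "wy": 0, "wz": 0, "fingers": -1}, {"x": -0.051, "y": -0.054, "z": 0, "wx": 0, "wy": 0, "wz": 0, "fingers": -1}, {"x": -0.051, "y": -0.054, "z": 0, "wx": 0, "wy": 0, "wz": 0, "fingers": -1}, {"x": -0.051, "y": -0.054, "z": 0, "wx": 0, "wy": 0, "wz": 0, "fingers": -1}, {"x": -0.051, "y": -0.054, "z": 0, "wx": 0, "wy": 0, "wz": 0, "fingers": -1}], force=20)

```text
clock: 1.1
tool_pos: [0.4316, -0.154, 0.2355]
eef_rot: [0.816, -0.578, -0.001, 0.0]
contact_force: [0.8, -0.4, -1.1]
opening: 0.117
```

Emit:
apply_moves(series=[{"x": 0, "y": 0, "z": 0, "wx": 0, "wy": 0, "wz": -0.055, "fingers": -1}, {"x": 0, "y": 0, "z": 0, "wx": 0, "wy": 0, "wz": -0.055, "fingers": -1}, {"x": 0, "y": 0, "z": 0, "wx": 0, "wy": 0, "wz": -0.055, "fingers": -1}, {"x": 0, "y": 0, "z": 0, "wx": 0, "wy": 0, "wz": -0.055, "fingers": -1}, {"x": 0, "y": 0, "z": 0, "wx": 0, "wy": 0, "wz": -0.04, "fingers": -1}, {"x": 0, "y": 0, "z": 0, "wx": 0, "wy": 0, "wz": 0, "fingers": -1}])

```text
clock: 1.85
tool_pos: [0.4341, -0.145, 0.2345]
eef_rot: [0.983, -0.186, -0.002, -0.002]
contact_force: [-0.2, -0.6, -0.5]
opening: 0.01
```

```bash
python3 -c "
from h import *
rel(-118,0,100)"
```

```text
t 1.85 lane [-221.7    7.1] z 0.2345 F [-0.2 -0.6 -0.5] open 0.01
units xyz [ 0.0136 -0.1288  0.1684] w [-0.0008  0.0012  0.0099]
```

Emit:
apply_moves(series=[{"x": 0.007, "y": -0.05, "z": 0.05, "wx": 0, "wy": 0.001, "wz": 0.01, "fingers": -1}, {"x": 0.007, "y": -0.05, "z": 0.05, "wx": 0, "wy": 0, "wz": 0, "fingers": -1}, {"x": 0, "y": -0.028, "z": 0.04, "wx": 0, "wy": 0, "wz": 0, "fingers": -1}, {"x": 0, "y": 0, "z": 0.028, "wx": 0, "wy": 0, "wz": 0, "fingers": -1}, {"x": 0, "y": 0, "z": 0, "wx": 0, "wy": 0, "wz": 0, "fingers": -1}])

```text
clock: 2.48
tool_pos: [0.4877, -0.054, 0.0965]
eef_rot: [0.978, -0.21, 0.002, -0.0]
contact_force: [-0.0, -0.4, 0.4]
opening: 0.007
```

```bash
python3 -c "
from h import *
rel(-115,0,40)
o=[]
for n,(a,b,w,h) in(('top',(190,190,210,160)),('scene',(250,110,170,130))):
    p,d=snapshot(n);o.append(cv2.resize(p[b:b+h,a:a+w],(400,320)))
save('c2',np.hstack(o))"
```

```text
t 2.475 lane [-116.9   -6.3] z 0.0965 F [-0.  -0.4  0.4] open 0.01
units xyz [-0.0081 -0.0022  0.0706] w [-0.0005 -0.0012 -0.0059]
```

View pics/c2.png

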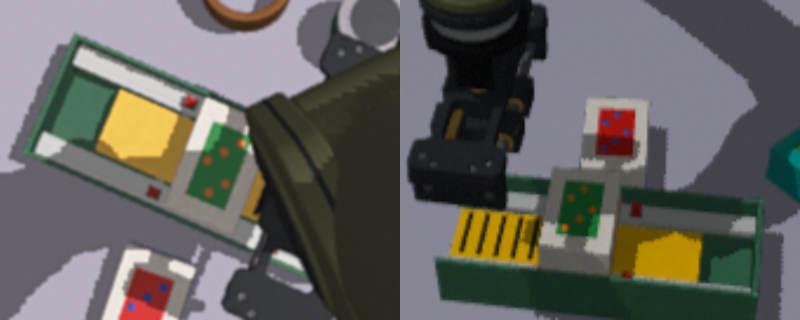

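The jaws sit across the lane, above the ribs behind the box, and nothing else is touched. I'm correcting about 6 mm sideways and going down onto the plate.

Emit:
apply_moves(series=[{"x": -0.008, "y": 0, "z": 0.03, "wx": 0, "wy": -0.001, "wz": -0.006, "fingers": -1}, {"x": 0, "y": 0, "z": 0.03, "wx": 0, "wy": 0, "wz": 0, "fingers": -1}, {"x": 0, "y": 0, "z": 0.008, "wx": 0, "wy": 0, "wz": 0, "fingers": -1}, {"x": 0, "y": 0, "z": 0, "wx": 0, "wy": 0, "wz": 0, "fingers": -1}])

```text
clock: 3.08
tool_pos: [0.4869, -0.0539, 0.0474]
eef_rot: [0.979, -0.204, 0.007, -0.002]
contact_force: [0.5, -0.2, -0.1]
opening: 0.004
```

```bash
python3 -c "
from h import *
rel(-115,0,16)"
```

```text
t 3.075 lane [-117.2   -5.5] z 0.0474 F [ 0.5 -0.2 -0.1] open 0.0
units xyz [-0.0075 -0.0024  0.0392] w [-0.002  -0.0042 -0.0021]
```

Emit:
apply_moves(series=[{"x": -0.008, "y": 0, "z": 0.01, "wx": -0.002, "wy": -0.004, "wz": -0.002, "fingers": -1}, {"x": -0.004, "y": 0, "z": 0.01, "wx": 0, "wy": -0.002, "wz": 0, "fingers": -1}, {"x": 0, "y": 0, "z": 0.006, "wx": 0, "wy": 0, "wz": 0, "fingers": -1}])

```text
clock: 3.45
tool_pos: [0.4788, -0.0501, 0.0274]
eef_rot: [0.979, -0.202, -0.002, -0.001]
contact_force: [-0.8, 0.6, 3.9]
opening: 0.004
```

```bash
python3 -c "
from h import *
rel(-115,0,16)"
```

```text
t 3.45 lane [-116.9    3.4] z 0.0274 F [-0.8  0.6  3.9] open 0.0
units xyz [ 0.0043 -0.0024  0.0143] w [-0.0004  0.0012 -0.0004]
```

Contact with the plate came at z ≈ 0.028 with 3.9 N, as expected. I'm pressing down.

Emit:
apply_moves(series=[{"x": 0.003, "y": 0, "z": 0.01, "wx": 0, "wy": 0, "wz": 0, "fingers": -1}, {"x": 0, "y": 0, "z": 0.008, "wx": 0, "wy": 0, "wz": 0, "fingers": -1}, {"x": 0, "y": 0, "z": 0.004, "wx": 0, "wy": 0, "wz": 0, "fingers": -1}])

```text
clock: 3.82
tool_pos: [0.4797, -0.0506, 0.0143]
eef_rot: [0.98, -0.201, -0.001, -0.0]
contact_force: [-7.8, 1.9, 65.3]
opening: 0.005
```

```bash
python3 -c "
from h import *
rel(-85,0,15.5)"
```

```text
t 3.825 lane [-117.     2.4] z 0.0143 F [-7.8  1.9 65.3] open 0.01
units xyz [ 0.003  -0.04   -0.0015] w [-0.0001  0.0006  0.0001]
```

It's at the bottom stop with 65 N, which is too hard. I'll relax it and look at the force while starting to slide.

Emit:
apply_moves(series=[{"x": 0, "y": 0, "z": -0.001, "wx": 0, "wy": 0, "wz": 0, "fingers": -1}, {"x": 0, "y": 0, "z": 0, "wx": 0, "wy": 0, "wz": 0, "fingers": -1}])

```text
clock: 4.08
tool_pos: [0.4796, -0.0506, 0.0172]
eef_rot: [0.98, -0.201, -0.0, -0.0]
contact_force: [-0.8, 0.1, 5.2]
opening: 0.003
```

Emit:
apply_moves(series=[{"x": 0, "y": -0.01, "z": 0.0005, "wx": 0, "wy": 0, "wz": 0, "fingers": -1}, {"x": 0, "y": -0.01, "z": 0.0005, "wx": 0, "wy": 0, "wz": 0, "fingers": -1}])

```text
clock: 4.32
tool_pos: [0.4841, -0.041, 0.0167]
eef_rot: [0.979, -0.203, -0.001, 0.004]
contact_force: [-2.1, -4.3, 6.2]
opening: 0.007
```

```bash
python3 -c "
from h import *
rel(-85,0,15.5)"
```

```text
t 4.325 lane [-106.5    2.2] z 0.0167 F [-2.1 -4.3  6.2] open 0.01
units xyz [ 0.0026 -0.0268  0.0013] w [ 0.0027  0.0003 -0.0015]
```

Emit:
apply_moves(series=[{"x": 0.001, "y": -0.01, "z": 0.001, "wx": 0.003, "wy": 0, "wz": -0.001, "fingers": -1}, {"x": 0.001, "y": -0.01, "z": 0.001, "wx": 0.002, "wy": 0, "wz": 0, "fingers": -1}, {"x": 0, "y": -0.01, "z": 0.001, "wx": 0.002, "wy": 0, "wz": 0, "fingers": -1}, {"x": 0, "y": -0.01, "z": 0.001, "wx": 0.002, "wy": 0, "wz": 0, "fingers": -1}])

```text
clock: 4.82
tool_pos: [0.4882, -0.0339, 0.0153]
eef_rot: [0.977, -0.211, -0.006, 0.008]
contact_force: [-5.8, -11.4, 19.8]
opening: 0.001
```

```bash
python3 -c "
from h import *
rel(8,0,15.5)"
```

```text
t 4.825 lane [-98.3   1.2] z 0.0153 F [ -5.8 -11.4  19.8] open 0.0
units xyz [-0.0013 -0.1328 -0.0028] w [ 0.006   0.0025 -0.0067]
```

Emit:
apply_moves(series=[{"x": 0, "y": -0.015, "z": -0.001, "wx": 0.008, "wy": 0.002, "wz": -0.006, "fingers": -1}, {"x": 0, "y": -0.015, "z": 0, "wx": 0.004, "wy": 0, "wz": -0.002, "fingers": -1}, {"x": 0, "y": -0.015, "z": 0, "wx": 0.003, "wy": 0, "wz": 0, "fingers": -1}])

```text
clock: 5.2
tool_pos: [0.4982, -0.0128, 0.0162]
eef_rot: [0.979, -0.205, -0.001, -0.005]
contact_force: [-3.2, -5.5, 5.0]
opening: 0.006
```

```bash
python3 -c "
from h import *
rel(8,0,15.5)"
```

```text
t 5.2 lane [-74.9   0.3] z 0.0162 F [-3.2 -5.5  5. ] open 0.01
units xyz [-0.0004 -0.1037  0.0019] w [-0.003   0.0012 -0.0024]
```

Emit:
apply_moves(series=[{"x": 0, "y": -0.015, "z": 0.0008, "wx": 0, "wy": 0, "wz": -0.001, "fingers": -1}, {"x": 0, "y": -0.015, "z": 0.0006, "wx": 0.002, "wy": 0, "wz": 0, "fingers": -1}, {"x": 0, "y": -0.015, "z": 0.0004, "wx": 0.002, "wy": 0, "wz": 0, "fingers": -1}])

```text
clock: 5.58
tool_pos: [0.505, 0.0024, 0.0154]
eef_rot: [0.977, -0.211, -0.005, 0.004]
contact_force: [-5.5, -13.4, 15.9]
opening: 0.002
```

```bash
python3 -c "
from h import *
rel(8,0,15.5)
o=[]
for n,(a,b,w,h) in(('top',(190,190,210,160)),('scene',(250,110,170,130))):
    p,d=snapshot(n);o.append(cv2.resize(p[b:b+h,a:a+w],(400,320)))
save('c3',np.hstack(o))"
```

```text
t 5.575 lane [-58.3   0.1] z 0.0154 F [ -5.5 -13.4  15.9] open 0.0
units xyz [-0.0016 -0.0828 -0.0009] w [ 0.003   0.003  -0.0066]
```

View pics/c3.png

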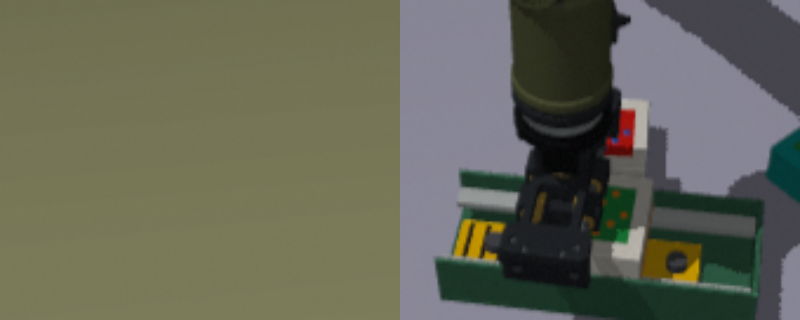

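The box is moving over the sunk pins. There is a dark round spot on the plate ahead, at about scene pixel (368,216), so I'm checking its height before going on.

```bash
python3 -c "
from h import *
p,d=snapshot('scene');W=pts('scene',d);L=lane(W)
for v in range(208,226,2): print(v,[(tuple(L[v,u].round(0).astype(int)),int(W[v,u,2]*1000),tuple(p[v,u].tolist())) for u in (358,364,368,372)])
np.savez('s3',p=p,d=d)
m=(W[...,2]>.066)&(W[...,2]<.0755)&(abs(L[...,1])<46)&(p[...,0]>100)&(L[...,0]>-40)&(L[...,0]<100)
print('box top', L[m].min(0),L[m].max(0),m.sum())
rel(8,0,15.5)"
```

```text
208 [((np.int64(19), np.int64(25)), 17, (103, 78, 2)), ((np.int64(31), np.int64(27)), 16, (84, 69, 14)), ((np.int64(40), np.int64(28)), 15, (93, 74, 16)), ((np.int64(48), np.int64(38)), 6, (47, 52, 23))]
210 [((np.int64(20), np.int64(19)), 17, (99, 75, 1)), ((np.int64(32), np.int64(22)), 16, (99, 75, 2)), ((np.int64(40), np.int64(25)), 13, (100, 76, 2)), ((np.int64(48), np.int64(23)), 17, (100, 76, 5))]
212 [((np.int64(20), np.int64(15)), 16, (99, 76, 5)), ((np.int64(33), np.int64(9)), 24, (81, 63, 15)), ((np.int64(41), np.int64(10)), 24, (54, 46, 30)), ((np.int64(49), np.int64(19)), 15, (98, 75, 1))]
214 [((np.int64(21), np.int64(10)), 14, (99, 76, 5)), ((np.int64(33), np.int64(3)), 25, (34, 34, 32)), ((np.int64(41), np.int64(3)), 26, (31, 32, 35)), ((np.int64(49), np.int64(15)), 14, (95, 73, 7))]
216 [((np.int64(21), np.int64(5)), 14, (101, 77, 7)), ((np.int64(34), np.int64(-2)), 24, (49, 50, 54)), ((np.int64(42), np.int64(0)), 23, (59, 60, 62)), ((np.int64(50), np.int64(7)), 16, (97, 75, 15))]
218 [((np.int64(22), np.int64(-3)), 17, (101, 77, 5)), ((np.int64(34), np.int64(-3)), 19
[... 242 characters left out ...]
64(-4)), 15, (32, 32, 35)), ((np.int64(51), np.int64(-4)), 16, (188, 144, 0))]
222 [((np.int64(23), np.int64(-13)), 17, (98, 79, 22)), ((np.int64(35), np.int64(-12)), 17, (100, 76, 5)), ((np.int64(43), np.int64(-11)), 18, (190, 144, 0)), ((np.int64(51), np.int64(-8)), 16, (190, 145, 0))]
224 [((np.int64(25), np.int64(-46)), 49, (61, 92, 74)), ((np.int64(36), np.int64(-31)), 34, (125, 132, 123)), ((np.int64(44), np.int64(-28)), 31, (159, 152, 130)), ((np.int64(52), np.int64(-27)), 31, (164, 150, 126))]
box top [-12.27868581 -45.53382146] [12.22567446 -0.99084599] 146
t 5.725 lane [-56.9  -0. ] z 0.0154 F [-4.7 -9.9 13.7] open 0.0
units xyz [-0.0016 -0.0811 -0.0007] w [ 0.0022  0.0027 -0.0061]
```

This is a real object, not a shadow. It sits at about lane (38, 0), its top at z ≈ 25 mm and about 10 mm above the plate, and it wasn't there before. I'm looking closer before moving on.

```bash
python3 -c "
from h import *
p=np.load('s3.npz')['p'];b=np.load('scene0.npz')['p']
f=lambda q:cv2.resize(q[185:245,325:410],(400,282),interpolation=cv2.INTER_CUBIC)
q=np.clip(p.astype(int)*2,0,255).astype(np.uint8)
save('c4',np.vstack([np.hstack([f(p),f(q)]),np.hstack([f(b),cv2.resize(p,(400,282))])]))"
```

```text
(no output)
```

View pics/c4.png

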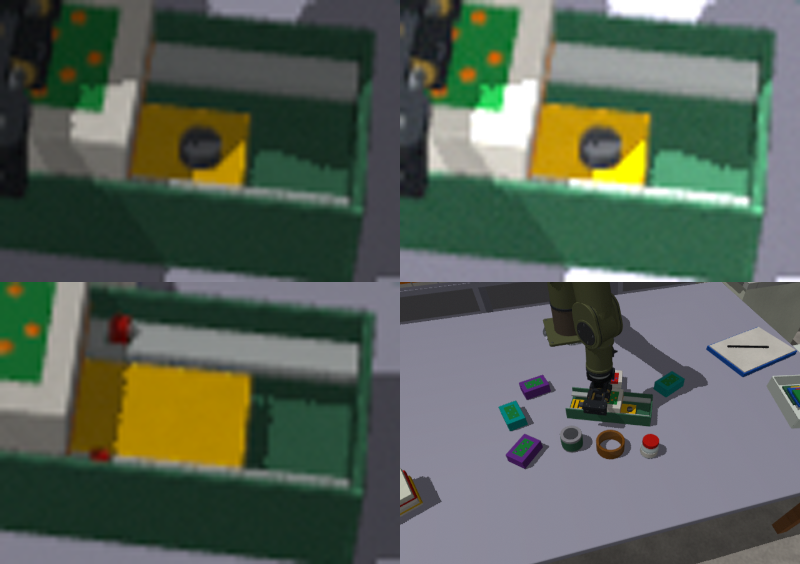

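It looks like a dark round post. It may be a fixed spring guide that shows through when the plate sinks, and c3 has a similar dark nub at about scene pixel (289,209), near the open end. I'll check the saved depth image for a matching post there.

```bash
python3 -c "
from h import *
f=np.load('s3.npz');p,d=f['p'],f['d'];W=pts('scene',d);L=lane(W)
hsv=cv2.cvtColor(p,cv2.COLOR_RGB2HSV)
m=(hsv[...,1]<130)&(p.max(-1)<75)&(abs(L[...,1])<25)&(W[...,2]>.012)&(W[...,2]<.035)&(L[...,0]>-160)&(L[...,0]<65)
k,l,s,c=cv2.connectedComponentsWithStats(m.astype(np.uint8))
for i in range(1,k):
    if s[i,4]>8:
        q=l==i;print(s[i],c[i].round(1),'lane min/max',L[q].min(0).round(0),L[q].max(0).round(0),'z pct',np.percentile(W[q][:,2]*1000,[10,50,90]).round(1))
"
```

```text
[285 203   8  10  52] [288.6 208.1] lane min/max [-131.   -7.] [-116.   21.] z pct [17.8 23.6 25.8]
[363 212   9   9  67] [367. 216.] lane min/max [31. -8.] [48. 11.] z pct [18.3 23.8 26. ]
```

There is a matching post near lane x -125 with the same diameter and the same top height (z ≈ 25). My fingers went through that spot down to z 14 with no extra contact. So these are the spring guides under the plate, fixed and below the box's underside (32 mm). They don't block anything, and I'll stop short of x +30 anyway. I'm going on with the push.

Emit:
apply_moves(series=[{"x": 0, "y": -0.016, "z": 0, "wx": 0.003, "wy": 0.002, "wz": -0.006, "fingers": -1}, {"x": 0, "y": -0.016, "z": 0.0004, "wx": 0.002, "wy": 0, "wz": -0.002, "fingers": -1}, {"x": 0, "y": -0.016, "z": 0.0006, "wx": 0.002, "wy": 0, "wz": 0, "fingers": -1}])

```text
clock: 6.1
tool_pos: [0.5109, 0.015, 0.0154]
eef_rot: [0.978, -0.208, -0.007, 0.012]
contact_force: [-7.9, -16.2, 22.1]
opening: 0.007
```

```bash
python3 -c "
from h import *
rel(8,0,15.5)"
```

```text
t 6.1 lane [-44.4  -0.4] z 0.0154 F [ -7.9 -16.2  22.1] open 0.01
units xyz [-0.0015 -0.0655 -0.0018] w [ 0.0083  0.0029 -0.0045]
```

Emit:
apply_moves(series=[{"x": 0, "y": -0.018, "z": -0.0006, "wx": 0.01, "wy": 0.003, "wz": -0.005, "fingers": -1}, {"x": 0, "y": -0.018, "z": 0, "wx": 0.004, "wy": 0, "wz": 0, "fingers": -1}, {"x": 0, "y": -0.018, "z": 0, "wx": 0.003, "wy": 0, "wz": 0, "fingers": -1}])

```text
clock: 6.48
tool_pos: [0.522, 0.0383, 0.0155]
eef_rot: [0.978, -0.207, -0.002, -0.001]
contact_force: [-3.9, -7.8, 8.0]
opening: 0.008
```

```bash
python3 -c "
from h import *
rel(8,0,15.5)"
```

```text
t 6.475 lane [-18.7  -1.5] z 0.0155 F [-3.9 -7.8  8. ] open 0.01
units xyz [-0.0022 -0.0333  0.0001] w [-0.0002  0.0011 -0.004 ]
```

Emit:
apply_moves(series=[{"x": -0.001, "y": -0.015, "z": 0.0006, "wx": 0.002, "wy": 0.001, "wz": -0.004, "fingers": -1}, {"x": -0.001, "y": -0.015, "z": 0.0004, "wx": 0.003, "wy": 0, "wz": 0, "fingers": -1}, {"x": 0, "y": -0.015, "z": 0.0002, "wx": 0.003, "wy": 0, "wz": 0, "fingers": -1}])

```text
clock: 6.85
tool_pos: [0.5254, 0.0468, 0.0155]
eef_rot: [0.978, -0.21, -0.005, 0.008]
contact_force: [-9.2, -14.2, 15.7]
opening: 0.005
```

```bash
python3 -c "
from h import *
rel(8,0,15.5)"
```

```text
t 6.85 lane [-9.5 -1.3] z 0.0155 F [ -9.2 -14.2  15.7] open 0.01
units xyz [-0.002  -0.0218 -0.0004] w [ 0.0057  0.002  -0.006 ]
```

Emit:
apply_moves(series=[{"x": -0.001, "y": -0.016, "z": 0, "wx": 0.007, "wy": 0.002, "wz": -0.006, "fingers": -1}, {"x": -0.001, "y": -0.016, "z": 0, "wx": 0.004, "wy": 0, "wz": 0, "fingers": -1}, {"x": 0, "y": -0.012, "z": 0.0002, "wx": 0.002, "wy": 0, "wz": 0, "fingers": -1}])

```text
clock: 7.22
tool_pos: [0.5297, 0.057, 0.0154]
eef_rot: [0.978, -0.209, -0.004, 0.007]
contact_force: [-6.3, -12.0, 17.3]
opening: 0.002
```

```bash
python3 -c "
from h import *
rel(8,0,15.5)
p,d=snapshot('scene');W=pts('scene',d);L=lane(W)
m=(W[...,2]>.066)&(W[...,2]<.078)&(abs(L[...,1])<47)&(p[...,0]>90)&(L[...,0]>-20)&(L[...,0]<100)
print('box top', np.percentile(L[m],[1,99],axis=0),m.sum())
save('c5',cv2.resize(p[110:260,240:430],(760,600)))"
```

```text
t 7.225 lane [ 1.5 -1.2] z 0.0154 F [ -6.3 -12.   17.3] open 0.0
units xyz [-0.0016 -0.008  -0.0002] w [ 0.0048  0.0016 -0.0054]
box top [[ 36.56582689 -46.13787121]
 [ 70.88807976  42.05127357]] 348
```

View pics/c5.png

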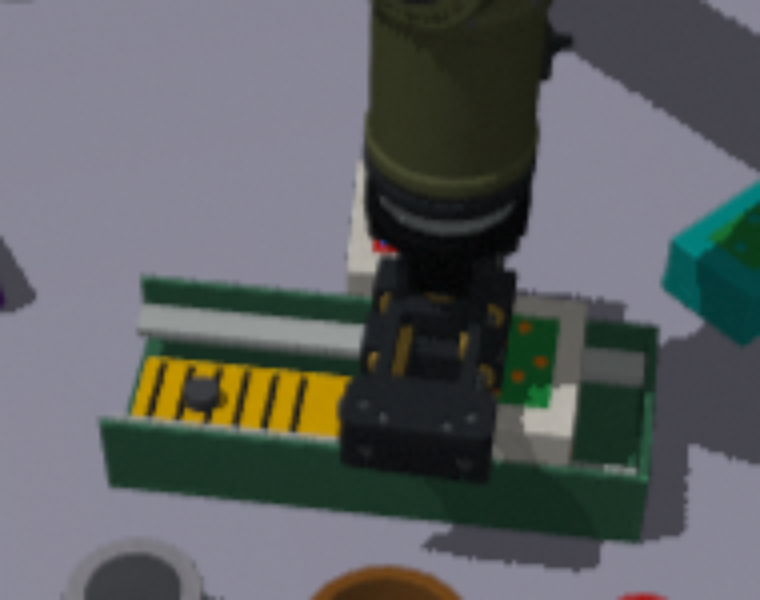

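The box front is at lane +71, so its origin is near +41. The second post now shows plainly on the ribs, which confirms they are fixtures. One more small push for margin.

Emit:
apply_moves(series=[{"x": -0.001, "y": -0.012, "z": 0, "wx": 0.006, "wy": 0.001, "wz": -0.005, "fingers": -1}, {"x": 0, "y": -0.012, "z": 0.0002, "wx": 0.003, "wy": 0, "wz": 0, "fingers": -1}])

```text
clock: 7.52
tool_pos: [0.5307, 0.0591, 0.0154]
eef_rot: [0.978, -0.207, -0.004, 0.006]
contact_force: [-7.1, -14.2, 16.9]
opening: 0.009
```

```bash
python3 -c "
from h import *
rel(-2,0,15.5)"
```

```text
t 7.525 lane [ 3.9 -1.2] z 0.0154 F [ -7.1 -14.2  16.9] open 0.01
units xyz [-0.0014  0.0074  0.    ] w [ 0.0044  0.0018 -0.004 ]
```

Emit:
apply_moves(series=[{"x": 0, "y": -0.016, "z": -0.0004, "wx": 0.006, "wy": 0.001, "wz": -0.004, "fingers": -1}, {"x": 0, "y": -0.012, "z": 0, "wx": 0.003, "wy": 0, "wz": 0, "fingers": -1}])

```text
clock: 7.78
tool_pos: [0.5344, 0.0665, 0.0154]
eef_rot: [0.979, -0.206, -0.004, 0.003]
contact_force: [-5.9, -12.0, 13.4]
opening: 0.004
```

Emit:
apply_moves(series=[{"x": 0, "y": 0.008, "z": 0.0002, "wx": 0, "wy": 0, "wz": 0, "fingers": -1}, {"x": 0, "y": 0.006, "z": 0, "wx": 0, "wy": 0, "wz": 0, "fingers": -1}])

```text
clock: 8.02
tool_pos: [0.5333, 0.0601, 0.0161]
eef_rot: [0.979, -0.205, -0.001, -0.001]
contact_force: [-0.0, 4.9, 5.7]
opening: 0.003
```

```bash
python3 -c "
from h import *
rel(0,0,60)"
```

```text
t 8.025 lane [ 5.8 -3.2] z 0.0161 F [-0.   4.9  5.7] open 0.0
units xyz [-0.0041  0.0073 -0.0548] w [-0.0003  0.0005 -0.0023]
```

The box was pushed to an origin of about +51, and the fingers have backed off 6 mm from it. Now straight up so the plate can follow, then clear.

Emit:
apply_moves(series=[{"x": 0, "y": 0, "z": -0.008, "wx": 0, "wy": 0, "wz": 0, "fingers": -1}, {"x": 0, "y": 0, "z": -0.01, "wx": 0, "wy": 0, "wz": 0, "fingers": -1}, {"x": 0, "y": 0, "z": -0.03, "wx": 0, "wy": 0, "wz": 0, "fingers": -1}, {"x": 0, "y": 0, "z": -0.05, "wx": 0, "wy": 0, "wz": 0, "fingers": -1}, {"x": 0, "y": 0, "z": -0.06, "wx": 0, "wy": 0, "wz": 0, "fingers": -1}, {"x": 0, "y": 0, "z": -0.06, "wx": 0, "wy": 0, "wz": 0, "fingers": -1}])

```text
clock: 8.78
tool_pos: [0.5322, 0.0587, 0.1916]
eef_rot: [0.979, -0.205, -0.004, 0.002]
contact_force: [0.8, 0.2, 0.3]
opening: 0.007
```

Emit:
apply_moves(series=[{"x": 0, "y": 0.07, "z": 0, "wx": 0, "wy": 0, "wz": 0, "fingers": -1}, {"x": 0, "y": 0.07, "z": 0, "wx": 0, "wy": 0, "wz": 0, "fingers": -1}, {"x": 0, "y": 0.07, "z": 0, "wx": 0, "wy": 0, "wz": 0, "fingers": -1}, {"x": 0, "y": 0.07, "z": 0, "wx": 0, "wy": 0, "wz": 0, "fingers": -1}, {"x": 0, "y": 0.07, "z": 0, "wx": 0, "wy": 0, "wz": 0, "fingers": -1}, {"x": 0, "y": 0.07, "z": 0, "wx": 0, "wy": 0, "wz": 0, "fingers": -1}, {"x": 0, "y": 0, "z": 0, "wx": 0, "wy": 0, "wz": 0, "fingers": -1}])

```text
clock: 9.65
tool_pos: [0.3984, -0.2596, 0.1949]
eef_rot: [0.978, -0.206, 0.003, 0.0]
contact_force: [0.6, 0.0, -0.9]
opening: 0.009
```

```bash
python3 -c "
from h import *
rel(0,0,60)
for n in('top','scene'):
    p,d=snapshot(n);W=pts(n,d);L=lane(W);hsv=cv2.cvtColor(p,cv2.COLOR_RGB2HSV).astype(int)
    m=(W[...,2]>.066)&(W[...,2]<.078)&(abs(L[...,0]-45)<70)&(abs(L[...,1])<60)&(p[...,1]>60)
    v,u=np.nonzero(m);print(n,'box',cv2.minAreaRect(lane(ray(n,np.c_[u,v],.072)).astype(np.float32)),np.percentile(W[m][:,2],[5,50,95]).round(4))
    r=((hsv[...,0]<6)|(hsv[...,0]>174))&(hsv[...,1]>150)&(abs(L[...,0])<15)&(abs(L[...,1])<48)
    k,l,s,c=cv2.connectedComponentsWithStats(r.astype(np.uint8))
    for i in range(1,k):print('pin',s[i,4],L[l==i].mean(0).round(1),'zmax',W[l==i][:,2].max().round(4))
    y=(hsv[...,0]>17)&(hsv[...,0]<32)&(hsv[...,1]>150)&(p[...,0]>60)&(abs(L[...,1])<25)&(L[...,0]>-150)&(L[...,0]<10);print('plate z',np.median(W[y][:,2]))
    save('f_'+n,p)
a=cv2.imread('pics/f_top.png')[120:400,100:520];b=cv2.imread('pics/f_scene.png')[110:330,150:450]
cv2.imwrite('pics/f.png',np.hstack([cv2.resize(a,(400,300)),cv2.resize(b,(400,300))]))
"
```

```text
t 9.65 lane [-341.2   -5.2] z 0.1949 F [ 0.6  0.  -0.9] open 0.01
units xyz [-0.0121 -0.4262  0.1689] w [-0.0002 -0.0016 -0.0035]
top box ((51.30587387084961, -2.7999267578125), (89.6806869506836, 60.43879699707031), 89.65868377685547) [0.0699 0.072  0.0739]
pin 23 [ -0.7 -38.2] zmax 0.0425
pin 22 [-0.5 39.6] zmax 0.0445
plate z 0.029026088663533234
scene box ((51.81748580932617, -3.4222640991210938), (96.74211883544922, 59.83357620239258), 89.74848937988281) [0.07   0.0729 0.0751]
pin 18 [ 0.  40.3] zmax 0.0426
pin 5 [  0.2 -35.8] zmax 0.0437
plate z 0.03002859424910065
```

View pics/f.png

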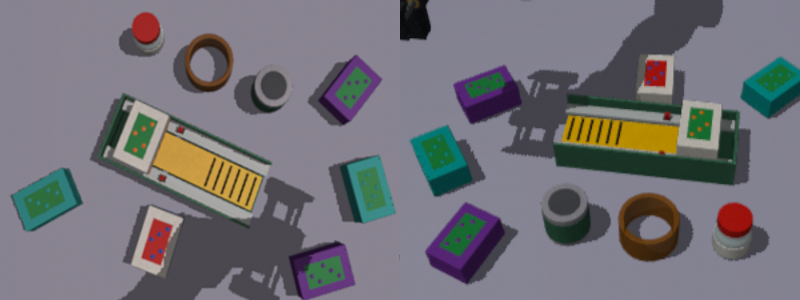

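The box is level at lane x +51 (34 needed), and its rear face is at about +21. The pins are up behind it, the plate is back at z 29 mm, the bystanders look unmoved and the arm is clear. I'm handing in.

```bash
python3 -c "
from plant import *
print(finish_job())"
```

```text
the job is handed in; nothing more can be done
None
```

The seed box is wholly past the pins, with the plate back up and the pins standing behind it. I pressed the plate down behind the box with the closed fingers and kept it down while they slid forward pushing the box. Then I backed off about 6 mm, lifted straight up and moved clear; the job was handed in at about 9.8 s.

**Final checks, both cameras:**
- **Box:** it stands level with its origin at lane x about +51 mm (beyond +34 needed). Its top is at z 72–73 mm and it shows no visible turn.
- **Plate and pins:** the plate is back at z 29–30 mm. The red pins stand at lane x 0, with tops read at 42–44 mm against the expected 41; I put the difference down to depth noise.
- **Surroundings:** the force on the tool read about 1 N, which is its noise level. The bystanders and look-alikes look unmoved in the pictures, but I did not measure them again.

**What did not go to plan:**
- **First calls refused:** the first two move calls were refused because rows were missing keys. Nothing moved.
- **Hard press:** the first press reached the bottom stop with 65 N for a moment on the fingertips. The wrist limit is 120 N, and I backed off at once.
- **Dark posts:** two dark round posts showed through the lowered plate. I took them for fixed spring guides below the box's underside, and they were gone from view once the plate rose.
- **Camera disagreement:** the scene camera gave the box's width as 97 mm instead of 90. The top camera read 89.7 mm, so I trusted that one.

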